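# Flip a crossover board over a plate's edge, solder side up

### The arm

A 6-joint arm with a two-finger parallel gripper is mounted at the origin on the work surface; the furniture and walls round the work are solid. World frame = base frame: x ahead of the robot, y to its left, z up, the work surface at z = 0. Lengths are in m, angles in rad, forces in N, time in s.
With the tool pointing down it reaches from about 0.3 to 0.875 m from the base axis. Payload 4.2 kg.
Tool frame: the origin (TCP) lies on the centre line of the jaws, within the pads' length; the fingertips stand 19 mm ahead of it and the grasp point (between the pads) is the TCP; z points along the fingers, y is the line along which they close (so a half turn about z gives the same grasp; the last joint's range is limited). The gripper opens to 85 mm and grips with 20 to 120 N. Pads are 22 mm wide; open, the fingers measure 114 mm over their backs; the gripper's body (76 mm by 85 mm) begins 54 mm behind the grasp point. The pads swing forward as they close: fully open they stand 13 mm farther back than shut.
Start: joints at [-1.314, 0.32, 1.565, -0, 1.257, -0.02], TCP at [0.157, -0.553, 0.25] pointing down, gripper open.
Joint ranges: [-3.11, 3.11], [-0.84, 2.01], [0.21, 2.61], [-1.34, 4.49], [0.05, 2.63], [-2.56, 2.56]. Speed limits (rad/s): [2.57, 2.57, 3.14, 3.14, 3.14, 3.14].

### API

Orientations are given as a unit quaternion [w, x, y, z].
In Python, from workcell import ctrl gives the robot as it stands. The module is installed in compiled form; this text tells all that it offers.
- The arm moves only by the tool carry_out, never from a script. Its argument "motion" is a list of rows, each a list of 3 entries, a list of its own where there are three numbers: the shift along the tool's x, y, z in m, then the turn, a rotation vector about the tool's x, y, z in rad, then the closure, from -1 (fully open) to 1 (shut). In form: [[[x, y, z], [wx, wy, wz], fingers], ...]. A call has exactly 5 rows; each row is the pose to reach, as a shift and turn from the pose commanded when the call began, along the tool's axes at that moment; what a row does not reach only later rows make up. A row lasts 1/8 s, in which the tool goes at most 62.5 mm and 10.7 degrees, less where a joint would pass 70% of its speed; a pose out of reach is approached as far as the arm can. A call with a gripper value outside its range is refused whole. The fingers move at their own pace and stop on an object; "newtons" is the grip in N (left out, the last holds). Time passes only in rows, so rows that repeat a pose let the fingers close, or fill a call up. It gives the time, the measured TCP pose, the force, the opening and the grip force at its end, in the units of the state.
- ctrl.read_state(): the state, without advancing time (a new reading comes with each control period).
- ctrl.grab_frame(name): name is "side" or "top" or "wrist"; returns a dict with "image" (400x640x3 uint8, blue, green, red), "mtx" (3x3 intrinsics, pixels), "distortion" ([k1, k2, p1, p2, k3] as OpenCV has them; the pictures are not rectified), "eye" and "rotation" of the camera in the world. Camera axes: x right, y up, looking along -z (the intrinsics and any distortion apply to the point x, -y, -z); pixel columns grow to the right and rows downward; lengths in m; the calibration is good to about 2 mm. A picture is of the moment at which its call begins. There is no depth.
- ctrl.job_done(): hands the job in; it is judged then, once.
The state is a dict: "t": time; "joint_positions": joint angles; "joint_velocities": joint speeds; "effort": joint torques, N m; "position": TCP position; "tool_rot": TCP orientation; "contact_force": force on the tool from outside, world axes, zero at the start; "wrist_torque": the same for the moment, N m; "width": finger opening in m; "finger_force": force on a finger pad.
Only numpy, scipy, OpenCV 4.12 (cv2) and the standard library are available. Lean on these libraries where they do the work, as an engineer would, in place of code of your own. Each camera call takes 0.05 s, during which the arm holds its last target. There are 200 camera calls.

### The job

Turn the crossover board in its black carrier frame over so that its solder side is up for inspection, without gripping it: with the fingertips push it along the bench, flat, up against the near edge of the pale aluminium plate, keep pushing gently so that it tips up on that edge, and tip it over until it lies upside down and flat on the plate. Do not pinch the board or lift it clear of the bench and plate, and leave the parts lying around it where they are.

Things in the scene. Friction and masses are not known exactly. Their poses are not given: they have to be found in the camera images.
- board: Loose green crossover board in a black plastic carrier frame, flat: 90 (x) by 110 (y) by 14 mm, 0.15 kg (+-25 %). Starts flat on the bench before the plate's near edge, component side (coil, capacitors) up; copper tracks on the solder side. Origin: centre of the solder-side face, underneath at the start; x towards the plate within 12 degrees, z out of the component side.
- board_lead (a point): Middle of the board frame's outer side that faces the plate, at half thickness: (45, 0, 7) mm in the board's frame. This side is square, 14 mm high; the board tips up about its lower edge. A steady push of 5 to 8 N against the plate edge, moving up and forward on an arc, tips it.
- board_tail (a point): Middle of the opposite outer side, the one to push on: (-45, 0, 7) mm in the board's frame. This side has a finger lip over its whole width: from 7 to 14 mm above the underside it stands 8 mm out over a rebate, so fingertips held just above the bench push on the lip and carry its lower edge up as the board tips.
- plate: Pale brushed aluminium plate fixed flat on the bench, 150 (x) by 220 (y) by 4 mm, with a blue strip 8 mm wide along its far edge (top 16 mm above the bench). Origin: centre of its underside, at bench height; x points from the near edge across the plate to the blue strip, y along the near edge, z up. The near edge, a 4 mm step up from the bench, lies at x = -75 mm.
- plate_edge (a point): Middle of the plate's near edge, on the top face: (-75, 0, 4) mm in the plate's frame. The board is pushed against this 4 mm step.
- terminal_2: Loose bystander to leave alone: black square terminal plate, 62 x 62 mm, with two white posts, 24 mm high. Origin: centre of its underside.
- coil_1: Loose bystander to leave alone: crossover coil of copper wire on a white bobbin, 58 mm across, 22 mm high. Origin: centre of its underside.
- tape_masking: Loose bystander to leave alone: roll of cream masking tape, 100 mm across, 25 mm high. Origin: centre of its underside.
- cap_2: Loose bystander to leave alone: blue capacitor with wires, 21 x 84 x 21 mm, lying along its y. Origin: centre of its underside.
Not all that is in view belongs to the job. Of the things that look like the board, take the one that is farthest from the robot's base at the start.

How it is judged:
By the outcome, as a careful person would: the job done as asked, in the order asked, and still so for the second after the job is handed in, with the robot touching nothing.
It also fails if it takes over 54 s, if anything falls off the work surface, if the arm or the gripper's body presses on something with over 40 N, if the wrist force passes 120 N, or if a joint passes its speed limit or range.

## Working session

There is one attempt and no reset: what is moved stays moved. The work goes in short steps, Python scripts to look and compute and a tool call to move; the robot and the scene stay as the last step left them, time stands still between calls to the robot, and variables do not carry over. Pictures are saved under pics/ and viewed, at most 10 in all, crops included, and the job is handed in when it is done.

Besides the shell and the picture viewer there is one more tool, called after "Request:" as name([rows], argument=value, ...), one row to a line, values as JSON. carry_out: Moves the arm, as the interface text tells. Its arguments: {"type":"object","properties":{"motion":{"type":"array"},"newtons":{"type":"number"}},"required":["motion"]}

```bash
mkdir -p pics; python3 - <<'E'
from workcell import ctrl
import cv2,numpy as np
for n in("top","side"):
    f=ctrl.grab_frame(n); cv2.imwrite(f"pics/{n}0.png",f["image"]); print(n,f["eye"],np.round(f["rotation"],3).tolist(),np.round(f["mtx"],1).tolist(),f["distortion"])
print(ctrl.read_state())
E
```

```text
top [0.34156902 0.01739393 1.2753242 ] [-0.702, -0.059, 0.05, 0.708] [[460.9, 0.0, 331.4], [0.0, 460.9, 198.7], [0.0, 0.0, 1.0]] [0.04722029 0.         0.         0.         0.        ]
side [0.42928193 1.02101299 0.62418558] [-0.043, -0.025, 0.493, 0.868] [[515.7, 0.0, 311.7], [0.0, 515.7, 199.1], [0.0, 0.0, 1.0]] [-0.10446054  0.          0.          0.          0.        ]
{'t': 0.1, 'joint_positions': array([-1.31402538e+00,  3.20210594e-01,  1.56554836e+00,  1.25905830e-05,
        1.25739846e+00, -1.99893706e-02]), 'joint_velocities': array([-0.00056961, -0.00014697, -0.00428572, -0.00144615, -0.00032016,
       -0.00120191]), 'effort': array([ 1.65891550e-03, -4.16408157e+01, -2.34704000e+01,  1.10415468e-05,
        4.83328346e-03, -3.15759706e-06]), 'position': array([ 0.1570234 , -0.55273481,  0.24957966]), 'tool_rot': array([-7.77611369e-04,  9.90440700e-01,  1.37936973e-01, -8.64652326e-05]), 'contact_force': array([ 0.52941696,  0.4009127 , -0.14140258]), 'wrist_torque': array([-0.0655122 , -0.07605219,  0.06372017]), 'finger_force': 0.0, 'width': 0.08566204531706745}
```

View pics/top0.png

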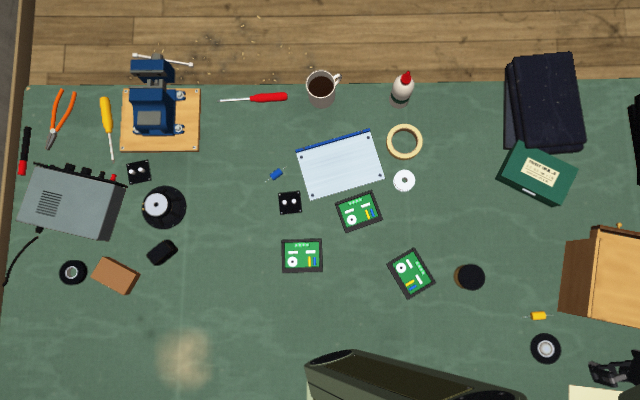

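View pics/side0.png

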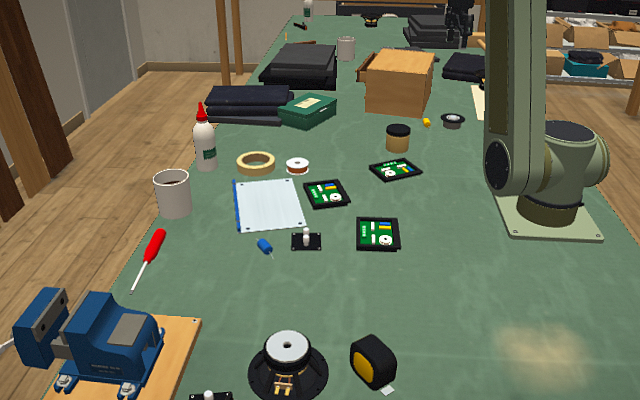

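The images show three candidate boards: A at (359,212), next to the plate; B at (302,256); C at (411,274). The base is at the bottom of the top view, so A looks farthest. I'll check that numerically and in a crop.

```bash
cat > h.py <<'E'
from workcell import ctrl
import cv2,numpy as np
from scipy.spatial.transform import Rotation as R
def rot(q): return R.from_quat(q,scalar_first=True)
def p2w(f,uv,z):
    u=cv2.undistortPoints(np.float64(uv).reshape(-1,1,2),np.array(f["mtx"]),np.array(f["distortion"]))[:,0]
    d=rot(f["rotation"]).apply(np.c_[u[:,0],-u[:,1],-np.ones(len(u))])
    e=np.array(f["eye"]); return e+d*((z-e[2])/d[:,2])[:,None]
def w2p(f,P):
    c=rot(f["rotation"]).inv().apply(np.atleast_2d(P)-f["eye"])*[1,-1,-1]
    return cv2.projectPoints(c,np.zeros(3),np.zeros(3),np.array(f["mtx"]),np.array(f["distortion"]))[0][:,0]
E
python3 - <<'E'
from h import *
f=ctrl.grab_frame("top")
c=f["image"][120:240,260:430]; cv2.imwrite("pics/c1.png",cv2.resize(c,None,fx=4.7,fy=4.7,interpolation=cv2.INTER_CUBIC))
w=p2w(f,[(359,212),(302,256),(411,274)],.014);print(w,np.hypot(w[:,0],w[:,1]))
E
```

```text
[[ 0.50047018 -0.04266324  0.014     ]
 [ 0.38136231  0.1141003   0.014     ]
 [ 0.33145046 -0.17947548  0.014     ]] [0.50228534 0.39806543 0.37692288]
```

View pics/c1.png

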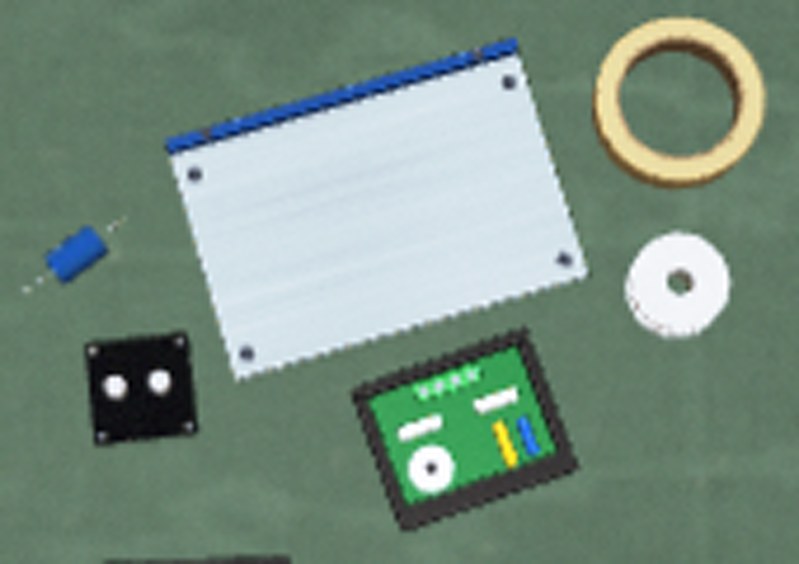

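The crop shows board A with crop corners at about (353,392), (527,330), (578,466) and (405,530), wide lip on the near side. The plate's near edge runs from (238,381) to (588,276). A is the right board: it is farthest, lies before the near edge, and its x axis points at the plate.

```bash
python3 - <<'E'
from h import *
f=ctrl.grab_frame("top")
# refine board corners: dark frame mask -> minAreaRect
g=lambda L:np.array(L)/4.7+[260-.4,120-.4]
b=p2w(f,g([(353,392),(527,330),(578,466),(405,530)]),.014)[:,:2]
p=p2w(f,g([(238,381),(588,276)]),.004)[:,:2]
q=p2w(f,g([(168,150),(517,40)]),.016)[:,:2]
im=f["image"][185:240,325:395].astype(int); hsv=cv2.cvtColor(f["image"],cv2.COLOR_BGR2HSV)
print("b",b.round(4).tolist(),[np.linalg.norm(b[i]-b[i-1]).round(4) for i in range(4)])
an=lambda a,c:np.degrees(np.arctan2(*(c-a)[::-1])).round(2)
print("board y dir far/near",an(b[1],b[0]),an(b[2],b[3]),"x dirs",an(b[3],b[0]),an(b[2],b[1]))
print("plate",p.round(4).tolist(),np.linalg.norm(p[0]-p[1]),an(p[1],p[0]),"far",q.round(4).tolist(),an(q[1],q[0]),an(p.mean(0),q.mean(0)),np.linalg.norm(p.mean(0)-q.mean(0)))
# byst.
print(p2w(f,g([(680,285)]),.022),p2w(f,g([(140,388)]),.01))
n=p2w(f,[(288,192),(325,251),(302,240)],.014);print(n)
E
```

```text
b [[0.5261, 0.0241], [0.5622, -0.0789], [0.4813, -0.107], [0.4446, -0.0056]] [np.float64(0.0867), np.float64(0.1091), np.float64(0.0857), np.float64(0.1079)]
board y dir far/near 109.31 109.86 x dirs 19.99 19.14
plate [[0.5348, 0.0924], [0.5963, -0.1167]] 0.21791565174579733 106.4 far [[0.6731, 0.1336], [0.7388, -0.0762]] 107.4 16.21 0.1462381119283667
[[ 0.58676173 -0.16852059  0.022     ]] [[0.53019226 0.14996424 0.01      ]]
[[0.55815506 0.15360667 0.014     ]
 [0.39436903 0.05152499 0.014     ]
 [0.42472435 0.11425759 0.014     ]]
```

Request:
carry_out([
  [[0.045, -0.042, 0], [0, 0, -0.015], -0.4],
  [[0.09, -0.085, 0], [0, 0, -0.015], -0.4],
  [[0.135, -0.13, 0], [0, 0, -0.015], -0.4],
  [[0.18, -0.175, 0], [0, 0, -0.015], -0.4],
  [[0.225, -0.22, 0], [0, 0, -0.015], -0.4],
])

```text
t: 0.82
position: [0.3124, -0.2812, 0.2504]
tool_rot: [0.0, 0.989, 0.145, 0.0]
contact_force: [0.8, 0.0, -0.2]
width: 0.0599
finger_force: 0.0
```

Request:
carry_out([
  [[0.045, -0.042, 0], [0, 0, 0], -0.4],
  [[0.09, -0.085, 0.03], [0, 0, 0], -0.4],
  [[0.135, -0.13, 0.07], [0, 0, 0], -0.4],
  [[0.17, -0.174, 0.11], [0, 0, 0], -0.4],
  [[0.17, -0.174, 0.15], [0, 0, 0], -0.4],
])

```text
t: 1.45
position: [0.4268, -0.0655, 0.1002]
tool_rot: [0.001, 0.989, 0.147, 0.003]
contact_force: [1.0, -0.1, -0.9]
width: 0.0598
finger_force: 0.0
```

```bash
python3 - <<'E'
from h import *
s=ctrl.read_state();print(s["t"],s["position"],s["width"],s["contact_force"],rot(s["tool_rot"]).as_matrix().round(3).tolist())
f=ctrl.grab_frame("side");cv2.imwrite("pics/s1.png",cv2.resize(f["image"][130:280,220:420],None,fx=4,fy=4,interpolation=cv2.INTER_CUBIC))
E
```

```text
1.45 [ 0.42679385 -0.06550221  0.10023997] 0.059809409542431476 [ 1.02606903 -0.08637643 -0.92272244] [[0.957, 0.29, 0.005], [0.29, -0.957, -0.001], [0.005, 0.002, -1.0]]
```

View pics/s1.png

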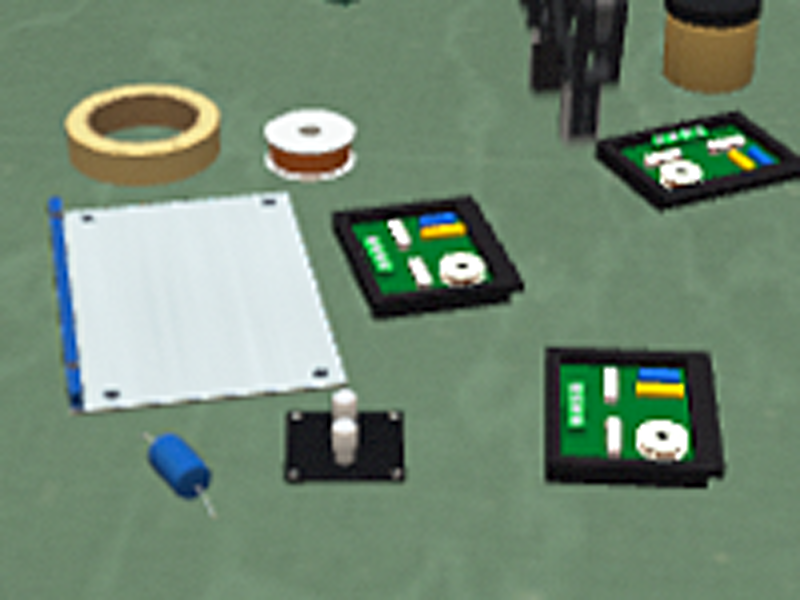

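The fingers hang behind the board's lip, with the near fingertip at about crop (580,138), or px (365,164). The board is untouched at crop (430,258). Next I'll estimate the fingertip height.

```bash
python3 - <<'E'
from h import *
f=ctrl.grab_frame("side");s=ctrl.read_state();M=rot(s["tool_rot"]).as_matrix()
for d in(.0,.008,.014,.019): print(d,[w2p(f,s["position"]+M@[x,-.037,d]).round(1).tolist() for x in(-.011,.011)])
E
```

```text
0.0 [[[371.4, 162.9]], [[362.1, 163.8]]]
0.008 [[[371.3, 166.0]], [[362.0, 167.0]]]
0.014 [[[371.1, 168.4]], [[361.9, 169.3]]]
0.019 [[[371.0, 170.3]], [[361.8, 171.3]]]
```

Request:
carry_out([
  [[0, 0, 0.03], [0, 0, 0], -0.4],
  [[0, 0, 0.06], [0, 0, 0], -0.4],
  [[0, 0, 0.078], [0, 0, 0], -0.4],
  [[0, 0, 0.083], [0, 0, 0], -0.4],
  [[0, 0, 0.085], [0, 0, 0], -0.4],
])

```text
t: 2.17
position: [0.4254, -0.0681, 0.0162]
tool_rot: [0.0, 0.989, 0.145, 0.001]
contact_force: [-0.1, 0.1, 0.3]
width: 0.0598
finger_force: 0.0
```

Request:
carry_out([
  [[0, 0, 0.001], [0, 0, 0], -0.4],
  [[0, 0, 0.002], [0, 0, 0], -0.4],
  [[0, 0, 0.003], [0, 0, 0], -0.4],
  [[0, 0, 0.003], [0, 0, 0], -0.4],
  [[0, 0, 0.003], [0, 0, 0], -0.4],
])

```text
t: 2.8
position: [0.425, -0.0676, 0.0139]
tool_rot: [0.0, 0.989, 0.145, 0.001]
contact_force: [-3.2, -0.2, 15.8]
width: 0.0599
finger_force: 7.9
```

```bash
python3 - <<'E'
from h import *
s=ctrl.read_state();print(s["t"],s["position"],s["contact_force"])
f=ctrl.grab_frame("wrist");cv2.imwrite("pics/w1.png",f["image"])
f=ctrl.grab_frame("side");cv2.imwrite("pics/s2.png",cv2.resize(f["image"][150:220,280:390],None,fx=7,fy=7,interpolation=cv2.INTER_CUBIC))
E
```

```text
2.8 [ 0.42504453 -0.06761916  0.01391627] [-3.16050912 -0.18235061 15.84471203]
```

View pics/s2.png

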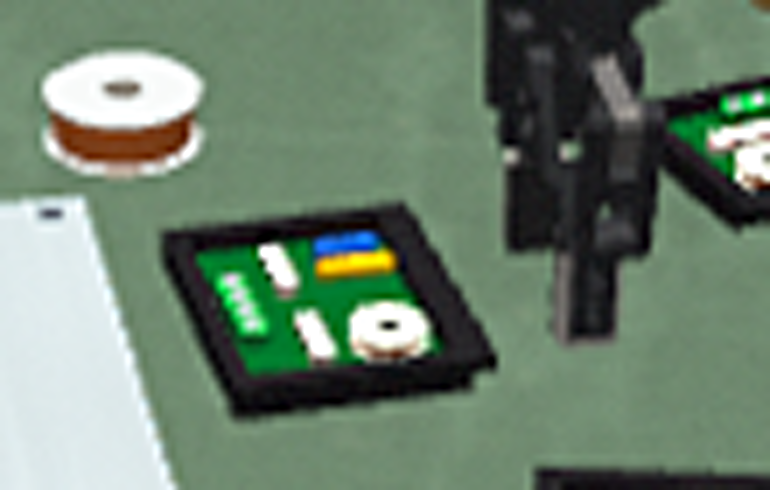

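The tips are touching the bench at TCP z ≈ 0.0145. I'll raise about 5 mm and push.

Request:
carry_out([
  [[0, 0, -0.005], [0, 0, 0], -0.4],
  [[0.007, 0, -0.005], [0, 0, 0], -0.4],
  [[0.014, 0, -0.005], [0, 0, 0], -0.4],
  [[0.021, 0, -0.005], [0, 0, 0], -0.4],
  [[0.025, 0, -0.005], [0, 0, 0], -0.4],
])

```text
t: 3.52
position: [0.4491, -0.0601, 0.0171]
tool_rot: [0.0, 0.989, 0.146, -0.0]
contact_force: [0.4, 0.9, -0.1]
width: 0.0598
finger_force: 0.0
```

Request:
carry_out([
  [[0.004, 0, 0], [0, 0, 0], -0.4],
  [[0.008, 0, 0], [0, 0, 0], -0.4],
  [[0.012, 0, 0], [0, 0, 0], -0.4],
  [[0.016, 0, 0], [0, 0, 0], -0.4],
  [[0.018, 0, 0], [0, 0, 0], -0.4],
])

```text
t: 4.15
position: [0.466, -0.055, 0.0173]
tool_rot: [0.0, 0.989, 0.145, 0.0]
contact_force: [-1.3, -0.7, 1.3]
width: 0.06
finger_force: 0.6
```

```bash
python3 - <<'E'
from h import *
f=ctrl.grab_frame("side");cv2.imwrite("pics/s3.png",cv2.resize(f["image"][160:230,270:370],None,fx=8,fy=8,interpolation=cv2.INTER_CUBIC))
E
```

```text
(no output)
```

View pics/s3.png

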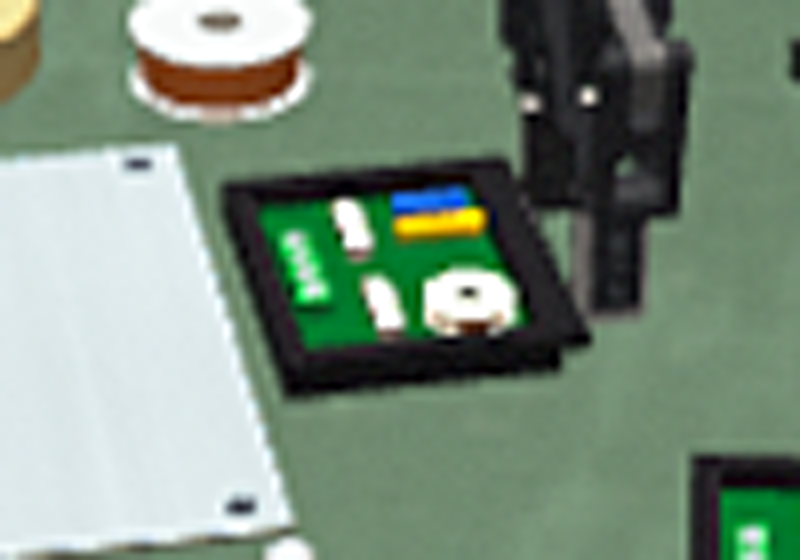

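The fingers are on the lip and the board is being pushed straight. About 7 mm of gap to the plate edge remains, at crop (250,300).

Request:
carry_out([
  [[0.0015, 0, 0], [0, 0, 0], -0.4],
  [[0.003, 0, 0], [0, 0, 0], -0.4],
  [[0.0045, 0, 0], [0, 0, 0], -0.4],
  [[0.006, 0, 0], [0, 0, 0], -0.4],
  [[0.007, 0, 0], [0, 0, 0], -0.4],
])

```text
t: 4.82
position: [0.4725, -0.0531, 0.0173]
tool_rot: [0.0, 0.989, 0.145, -0.0]
contact_force: [-0.6, -0.6, 0.8]
width: 0.0597
finger_force: 0.8
```

Request:
carry_out([
  [[0.0005, 0, 0], [0, 0, 0], -0.4],
  [[0.001, 0, 0], [0, 0, 0], -0.4],
  [[0.0015, 0, 0], [0, 0, 0], -0.4],
  [[0.002, 0, 0], [0, 0, 0], -0.4],
  [[0.002, 0, 0], [0, 0, 0], -0.4],
])

```text
t: 5.45
position: [0.4736, -0.0526, 0.0173]
tool_rot: [-0.0, 0.989, 0.145, -0.001]
contact_force: [-4.6, -2.1, 3.9]
width: 0.0598
finger_force: 2.6
```

Firm contact at about 5 N. I'll start the arc, lifting the tail about 10° while holding the forward bias.

Request:
carry_out([
  [[0.0006, 0, -0.001], [0, 0, 0], -0.4],
  [[0.001, 0, -0.004], [0, 0, 0], -0.4],
  [[0.0014, 0, -0.007], [0, 0, 0], -0.4],
  [[0.0019, 0, -0.01], [0, 0, 0], -0.4],
  [[0.0022, 0, -0.012], [0, 0, 0], -0.4],
])

```text
t: 6.08
position: [0.4752, -0.0517, 0.0291]
tool_rot: [-0.0, 0.989, 0.145, -0.001]
contact_force: [-5.4, -1.2, 1.0]
width: 0.0594
finger_force: 2.8
```

```bash
python3 - <<'E'
from h import *
s=ctrl.read_state();print(s["position"],s["contact_force"])
f=ctrl.grab_frame("side");cv2.imwrite("pics/s4.png",cv2.resize(f["image"][150:220,260:360],None,fx=8,fy=8,interpolation=cv2.INTER_CUBIC))
E
```

```text
[ 0.47520758 -0.05166859  0.02906064] [-5.37699592 -1.16402485  0.95225728]
```

View pics/s4.png

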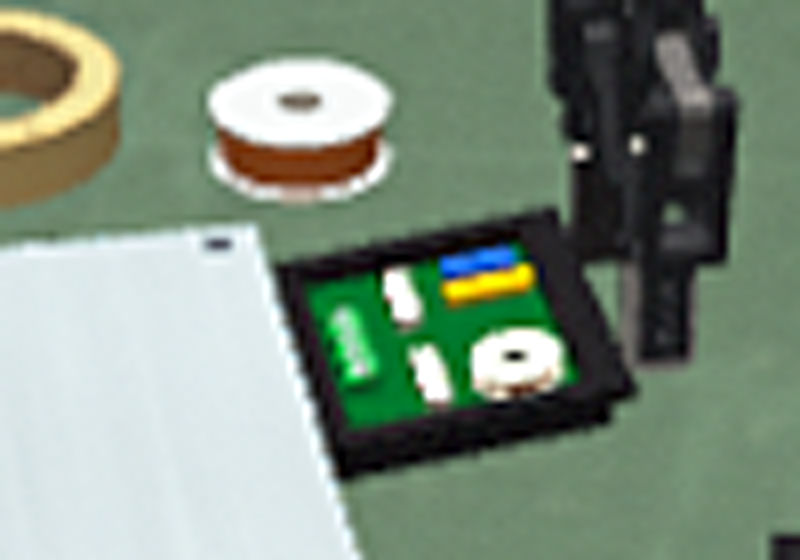

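The board is tipping: the lead edge sits against the plate at crop (300,350) and the tail has risen with the fingers. Continuing the arc.

Request:
carry_out([
  [[0.0012, 0, -0.004], [0, 0, 0], -0.4],
  [[0.0022, 0, -0.008], [0, 0, 0], -0.4],
  [[0.0034, 0, -0.012], [0, 0, 0], -0.4],
  [[0.0048, 0, -0.016], [0, 0, 0], -0.4],
  [[0.006, 0, -0.019], [0, 0, 0], -0.4],
])

```text
t: 6.75
position: [0.4807, -0.05, 0.0482]
tool_rot: [-0.0, 0.989, 0.145, -0.002]
contact_force: [-5.8, -2.1, 1.0]
width: 0.0596
finger_force: 3.3
```

Request:
carry_out([
  [[0.0015, 0, -0.003], [0, 0, 0], -0.4],
  [[0.003, 0, -0.006], [0, 0, 0], -0.4],
  [[0.0045, 0, -0.009], [0, 0, 0], -0.4],
  [[0.006, 0, -0.012], [0, 0, 0], -0.4],
  [[0.0075, 0, -0.014], [0, 0, 0], -0.4],
])

```text
t: 7.38
position: [0.4881, -0.0479, 0.0624]
tool_rot: [-0.0, 0.989, 0.145, -0.001]
contact_force: [-7.8, -1.9, 4.4]
width: 0.0598
finger_force: 3.6
```

```bash
python3 - <<'E'
from h import *
f=ctrl.grab_frame("side");cv2.imwrite("pics/s5.png",cv2.resize(f["image"][140:220,250:360],None,fx=7,fy=7,interpolation=cv2.INTER_CUBIC))
E
```

```text
(no output)
```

View pics/s5.png

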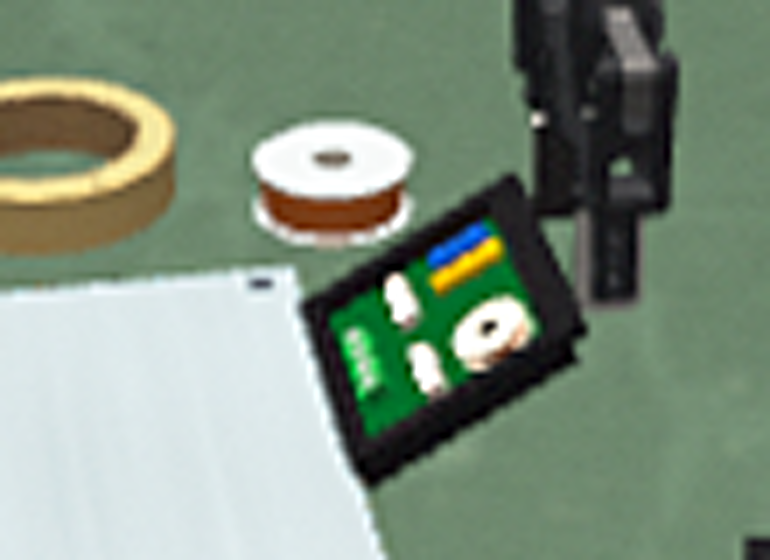

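The board is at about 30°, matching the arc geometry. Continuing 30→50→70°.

Request:
carry_out([
  [[0.0016, 0, -0.003], [0, 0, 0], -0.4],
  [[0.0034, 0, -0.0055], [0, 0, 0], -0.4],
  [[0.0053, 0, -0.008], [0, 0, 0], -0.4],
  [[0.0073, 0, -0.0105], [0, 0, 0], -0.4],
  [[0.0095, 0, -0.013], [0, 0, 0], -0.4],
])

```text
t: 8.05
position: [0.4984, -0.0451, 0.0758]
tool_rot: [0.0, 0.989, 0.145, 0.0]
contact_force: [-3.6, -0.3, 3.6]
width: 0.0602
finger_force: 2.1
```

Request:
carry_out([
  [[0.0023, 0, -0.0023], [0, 0, 0], -0.4],
  [[0.0046, 0, -0.0045], [0, 0, 0], -0.4],
  [[0.007, 0, -0.0066], [0, 0, 0], -0.4],
  [[0.0094, 0, -0.0087], [0, 0, 0], -0.4],
  [[0.0118, 0, -0.0107], [0, 0, 0], -0.4],
])

```text
t: 8.68
position: [0.5104, -0.0418, 0.0861]
tool_rot: [0.0, 0.989, 0.145, 0.0]
contact_force: [-0.7, 0.2, 0.3]
width: 0.0597
finger_force: 0.2
```

Request:
carry_out([
  [[0.0026, 0, -0.0019], [0, 0, 0], -0.4],
  [[0.0052, 0, -0.0037], [0, 0, 0], -0.4],
  [[0.0079, 0, -0.0055], [0, 0, 0], -0.4],
  [[0.0106, 0, -0.0071], [0, 0, 0], -0.4],
  [[0.0134, 0, -0.0086], [0, 0, 0], -0.4],
])

```text
t: 9.3
position: [0.5228, -0.038, 0.0947]
tool_rot: [0.0, 0.989, 0.145, 0.0]
contact_force: [0.0, -0.6, -0.4]
width: 0.0597
finger_force: 0.1
```

```bash
python3 - <<'E'
from h import *
a=ctrl.grab_frame("side")["image"][120:220,240:360];b=ctrl.grab_frame("top")["image"][150:250,300:420]
cv2.imwrite("pics/m6.png",cv2.resize(np.vstack([a,b]),None,fx=3,fy=3,interpolation=cv2.INTER_CUBIC))
E
```

```text
(no output)
```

View pics/m6.png

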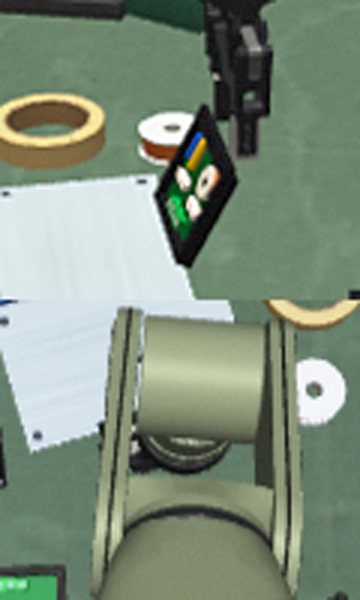

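The side view shows the board standing at about 60° on the plate edge (crop (195,190)), with the fingertips on its lip. Continuing through vertical.

Request:
carry_out([
  [[0.003, 0, -0.001], [0, 0, 0], -0.4],
  [[0.006, 0, -0.002], [0, 0, 0], -0.4],
  [[0.009, 0, -0.003], [0, 0, 0], -0.4],
  [[0.012, 0, -0.004], [0, 0, 0], -0.4],
  [[0.015, 0, -0.005], [0, 0, 0], -0.4],
])

```text
t: 10.02
position: [0.5372, -0.0336, 0.0996]
tool_rot: [0.0, 0.989, 0.145, 0.0]
contact_force: [-0.1, -0.8, -0.7]
width: 0.0596
finger_force: 0.1
```

Request:
carry_out([
  [[0.003, 0, 0], [0, 0, 0], -0.4],
  [[0.006, 0, 0], [0, 0, 0], -0.4],
  [[0.009, 0, 0], [0, 0, 0], -0.4],
  [[0.012, 0, 0], [0, 0, 0], -0.4],
  [[0.015, 0, 0], [0, 0, 0], -0.4],
])

```text
t: 10.65
position: [0.5516, -0.0293, 0.0996]
tool_rot: [0.0, 0.989, 0.145, 0.0]
contact_force: [0.3, -0.0, 0.1]
width: 0.0598
finger_force: 0.0
```

Request:
carry_out([
  [[0.002, 0, 0], [0, 0, 0], -0.4],
  [[0.004, 0, 0], [0, 0, 0], -0.4],
  [[0.006, 0, 0], [0, 0, 0], -0.4],
  [[0.008, 0, 0], [0, 0, 0], -0.4],
  [[0.01, 0, 0], [0, 0, 0], -0.4],
])

```text
t: 11.28
position: [0.5613, -0.0265, 0.0999]
tool_rot: [0.0, 0.989, 0.145, 0.0]
contact_force: [0.3, 0.0, 2.2]
width: 0.0597
finger_force: 1.4
```

```bash
python3 - <<'E'
from h import *
a=ctrl.grab_frame("side")["image"][110:220,230:370];b=ctrl.grab_frame("wrist")["image"]
a=cv2.resize(a,(762,600))[:,:480]
cv2.imwrite("pics/m7.png",np.hstack([cv2.resize(ctrl.grab_frame("side")["image"][120:220,240:340],(420,420),interpolation=cv2.INTER_CUBIC),cv2.resize(b[:, 130:510],(380,400))[:400].copy() if 0 else cv2.copyMakeBorder(cv2.resize(b[:,130:510],(380,400)),0,20,0,0,0)]))
E
```

```text
(no output)
```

View pics/m7.png

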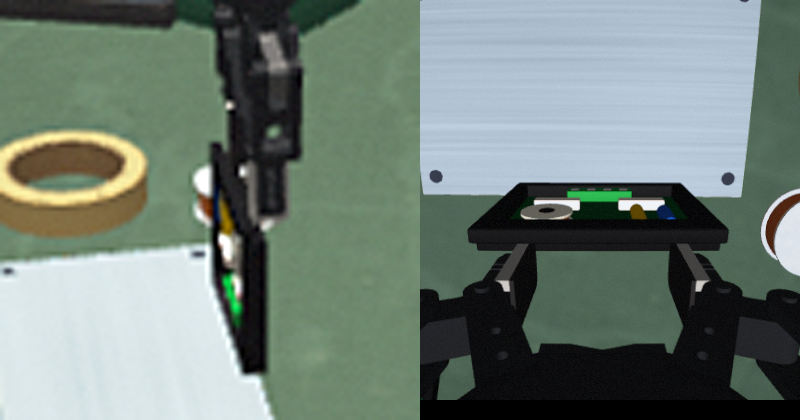

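The board is nearly vertical (about 83°), with its lower edge on the plate edge and the fingertips behind the lip on the solder side. Pushing it gently over the balance point.

Request:
carry_out([
  [[0.002, 0, 0], [0, 0, 0], -0.4],
  [[0.004, 0, 0], [0, 0, 0], -0.4],
  [[0.006, 0, 0], [0, 0, 0], -0.4],
  [[0.008, 0, 0], [0, 0, 0], -0.4],
  [[0.01, 0, 0], [0, 0, 0], -0.4],
])

```text
t: 12.05
position: [0.5713, -0.0235, 0.1006]
tool_rot: [0.0, 0.989, 0.145, 0.001]
contact_force: [-0.9, 0.6, 7.0]
width: 0.0598
finger_force: 3.9
```

Request:
carry_out([
  [[0.002, 0, 0], [0, 0, 0], -0.4],
  [[0.004, 0, 0], [0, 0, 0], -0.4],
  [[0.006, 0, 0], [0, 0, 0], -0.4],
  [[0.008, 0, 0], [0, 0, 0], -0.4],
  [[0.01, 0, 0], [0, 0, 0], -0.4],
])

```text
t: 12.68
position: [0.5811, -0.0206, 0.1005]
tool_rot: [0.0, 0.989, 0.145, 0.001]
contact_force: [0.1, 1.3, 5.8]
width: 0.06
finger_force: 2.8
```

```bash
cat > chk.py <<'E'
from h import *
s=ctrl.read_state();print(s["t"],s["position"],s["contact_force"])
def seg(n,z):
    f=ctrl.grab_frame(n);P=np.array([.5655,-.012,0]);X=np.array([.957,.29,0]);Y=np.array([-.29,.957,0])
    # rectify plate region (plane z) 1px=1mm, x -30..150, y -110..110
    gx,gy=np.meshgrid(np.arange(-30,150),np.arange(-110,110),indexing="ij")
    W=P+gx.reshape(-1,1)*.001*X+gy.reshape(-1,1)*.001*Y+[0,0,z]
    m=w2p(f,W).astype(np.float32).reshape(180,220,2)
    r=cv2.remap(f["image"],m[...,0],m[...,1],cv2.INTER_LINEAR);return r
r=seg("wrist" if __import__("sys").argv[1:]==["w"] else "top",.018)
hsv=cv2.cvtColor(r,cv2.COLOR_BGR2HSV)
dark=((hsv[...,2]<70)|((hsv[...,1]>150)&(abs(hsv[...,0].astype(int)-60)<15))).astype(np.uint8)
dark=cv2.morphologyEx(dark,cv2.MORPH_OPEN,np.ones((5,5)))
for c in cv2.findContours(dark,cv2.RETR_EXTERNAL,cv2.CHAIN_APPROX_NONE)[0]:
    if cv2.contourArea(c)>1500:
        (y,x),sz,a=cv2.minAreaRect(c);print("blob x,y mm from edge",round(x-30),round(y-110),"size",np.round(sz),round(a,1),"area",cv2.contourArea(c))
x,y=60,110
print("grid hsv",[[int(v) for v in np.median(hsv[a-4:a+5,b-4:b+5].reshape(-1,3),0)] for a in(50,90,130) for b in(80,110,140)])
E
python3 chk.py w
```

```text
12.675 [ 0.58109333 -0.02056978  0.10050806] [0.12305255 1.34222225 5.75748384]
blob x,y mm from edge -7 -10 size [ 46. 169.] 90.0 area 5022.0
grid hsv [[105, 41, 201], [105, 41, 197], [105, 42, 197], [105, 41, 198], [105, 42, 196], [105, 42, 194], [105, 42, 192], [105, 43, 189], [105, 43, 189]]
```

The 6 N upward force at tip height 86 mm means the tips are standing on the rebate shoulder. I'll lift 4 mm to unload, then push on.

Request:
carry_out([
  [[0, 0, -0.001], [0, 0, 0], -0.4],
  [[0, 0, -0.002], [0, 0, 0], -0.4],
  [[0, 0, -0.003], [0, 0, 0], -0.4],
  [[0, 0, -0.004], [0, 0, 0], -0.4],
  [[0.001, 0, -0.004], [0, 0, 0], -0.4],
])

```text
t: 13.35
position: [0.5809, -0.0205, 0.1035]
tool_rot: [0.0, 0.989, 0.145, -0.0]
contact_force: [0.4, 0.3, 0.3]
width: 0.0598
finger_force: 0.0
```

```bash
python3 - <<'E'
from h import *
# wrist view: lip top edge heights -> sample board outline under hypotheses
f=ctrl.grab_frame("wrist");h=cv2.cvtColor(f["image"],cv2.COLOR_BGR2HSV)
print("eye",f["eye"])
for u in(250,300,320,345,400):
    col=h[:260,u]; print(u,[(v,int(col[v][0]),int(col[v][1]),int(col[v][2])) for v in range(100,260,8)])
E
python3 chk.py w
```

```text
eye [ 6.45390401e-01 -5.06266591e-04  2.26801830e-01]
250 [(100, 70, 177, 140), (108, 68, 163, 136), (116, 70, 185, 139), (124, 71, 184, 136), (132, 70, 184, 136), (140, 70, 187, 132), (148, 69, 192, 130), (156, 115, 35, 217), (164, 70, 196, 125), (172, 70, 202, 125), (180, 69, 197, 123), (188, 70, 204, 119), (196, 70, 207, 117), (204, 0, 15, 34), (212, 103, 39, 220), (220, 105, 40, 222), (228, 70, 64, 108), (236, 68, 60, 110), (244, 69, 63, 109), (252, 71, 61, 113)]
300 [(100, 70, 172, 147), (108, 63, 126, 144), (116, 70, 169, 149), (124, 69, 177, 141), (132, 70, 177, 144), (140, 70, 177, 141), (148, 69, 179, 140), (156, 9, 158, 190), (164, 70, 190, 134), (172, 70, 190, 133), (180, 70, 194, 126), (188, 115, 36, 206), (196, 69, 203, 123), (204, 120, 16, 32), (212, 105, 39, 224), (220, 104, 39, 224), (228, 70, 60, 106), (236, 70, 61, 104), (244, 72, 61, 105), (252, 69, 57, 107)]
320 [(100, 69, 172, 145), (108, 62, 120, 142), (116, 69, 172, 147), (124, 71, 177, 141), (132, 70, 179, 144), (140, 70, 180, 139), (148, 69, 183, 138), (156, 10, 160, 190), (164, 69, 192, 134), (172, 70, 189, 
[... 636 characters left out ...]
00, 105, 38, 208), (108, 104, 37, 220), (116, 104, 34, 223), (124, 104, 39, 224), (132, 105, 38, 223), (140, 105, 37, 220), (148, 106, 39, 222), (156, 105, 38, 220), (164, 104, 41, 224), (172, 105, 41, 216), (180, 104, 38, 221), (188, 104, 36, 224), (196, 104, 38, 227), (204, 105, 38, 221), (212, 105, 40, 225), (220, 103, 38, 224), (228, 68, 58, 106), (236, 64, 53, 106), (244, 72, 63, 109), (252, 15, 7, 70)]
13.4 [ 0.58115024 -0.02043886  0.10352544] [1.07822569 0.48966974 1.08377633]
blob x,y mm from edge 60 -10 size [ 87. 107.] 90.0 area 9288.5
grid hsv [[120, 23, 32], [120, 22, 32], [130, 21, 31], [70, 184, 137], [70, 180, 140], [70, 191, 131], [135, 18, 41], [135, 17, 41], [135, 13, 41]]
```

The board has dropped over. Its footprint is 87×107 mm, centred 60 mm in from the edge, with copper-coloured tracks showing. Retracting so I can confirm.

Request:
carry_out([
  [[-0.02, 0, -0.02], [0, 0, 0], -0.4],
  [[-0.05, 0, -0.05], [0, 0, 0], -0.4],
  [[-0.09, 0.02, -0.08], [0, 0, 0], -0.4],
  [[-0.13, 0.06, -0.11], [0, 0, 0], -0.4],
  [[-0.16, 0.11, -0.13], [0, 0, 0], -0.4],
])

```text
t: 14.08
position: [0.4586, -0.172, 0.235]
tool_rot: [0.0, 0.989, 0.146, 0.001]
contact_force: [1.1, -0.2, -0.5]
width: 0.0595
finger_force: 0.0
```

Request:
carry_out([
  [[-0.02, 0.05, 0], [0, 0, 0], -0.4],
  [[-0.04, 0.1, 0], [0, 0, 0], -0.4],
  [[-0.06, 0.15, 0], [0, 0, 0], -0.4],
  [[-0.08, 0.2, 0], [0, 0, 0], -0.4],
  [[-0.08, 0.2, 0], [0, 0, 0], -0.4],
])

```text
t: 14.7
position: [0.4398, -0.3891, 0.2328]
tool_rot: [0.0, 0.99, 0.143, -0.0]
contact_force: [0.5, 0.5, 0.2]
width: 0.0599
finger_force: 0.0
```

```bash
python3 chk.py; python3 - <<'E'
from h import *
a=cv2.imread("pics/top0.png");b=ctrl.grab_frame("top")["image"]
for n,(u,v) in dict(term=(290,203),coil=(404,180),tape=(404,141),cap=(276,174),B=(302,256),C=(411,274)).items():
    s=np.s_[v-16:v+16,u-16:u+16]; print(n,np.abs(a[s].astype(int)-b[s]).mean().round(1))
E
```

```text
14.7 [ 0.4398487  -0.38905359  0.23276695] [0.48388585 0.46647101 0.20683332]
grid hsv [[68, 66, 73], [68, 64, 75], [68, 69, 73], [69, 174, 155], [69, 172, 157], [69, 171, 157], [104, 23, 105], [108, 23, 100], [103, 23, 97]]
term 2.7
coil 2.5
tape 2.9
cap 2.7
B 2.5
C 2.5
```

```bash
python3 -c "
from workcell import ctrl
print(ctrl.job_done())"
```

```text
the job is handed in; nothing more can be done
None
```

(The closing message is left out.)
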